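Tip the glass out of the bench cart

ROBOT

A 6-joint arm with a two-finger parallel gripper is mounted at the origin on the work surface. World frame = base frame: x ahead of the robot, y to its left, z up, the work surface at z = 0. Lengths are in m, angles in rad, forces in N, time in s.
With the tool pointing down it reaches from about 0.275 to 0.875 m from the base axis. Payload 12.5 kg.
Tool frame: the origin (TCP) lies midway between the tips of the shut fingers; the grasp point (between the pads) lies 19 mm behind it; z points along the fingers, y is the direction in which the jaws open and shut (so a half turn about z gives the same grasp; the last joint's range is limited). The gripper opens to 85 mm and grips with 20 to 120 N. Pads are 22 mm wide; open, the fingers measure 114 mm over their backs; the gripper's body (76 mm by 85 mm) begins 54 mm behind the grasp point. The pads swing forward as they close: fully open they stand 13 mm farther back than shut.
Start: joints at [1.082, 0.351, 1.652, -0, 1.139, -0.085], TCP at [0.216, 0.506, 0.231] pointing down, gripper open.
Joint ranges: [-2.75, 2.75], [-0.79, 2.1], [0.01, 2.65], [-1.57, 4.71], [0.07, 3.14], [-2.87, 2.87]. Speed limits (rad/s): [2.22, 2.22, 2.79, 3.14, 3.14, 3.14].

INTERFACE

Orientations are given as a unit quaternion [x, y, z, w].
In Python, from station import sensors, vision, finish_job gives the robot as it stands.
- The arm moves only by the tool send_rows, never from a script. Its argument "deltas" is a list of rows, each an object with "rotation": the turn, a rotation vector about the tool's x, y, z in degrees, a list of three; "linear": the shift along the tool's x, y, z in units of 25 mm (1.0 is 25 mm), a list of three; "jaw": the closure in counts, from 0 (fully open) to 255 (shut). In form: [{"rotation": [rx, ry, rz], "linear": [x, y, z], "jaw": jaw}, ...]. A call has 1 to 8 rows; each row shifts and turns the commanded pose from where the row before left it, along the tool's axes as they then stand; what a row does not reach is not made up. A row lasts 1/12 s, in which the tool goes at most 41.7 mm and 7.16 degrees, less where a joint would pass 70% of its speed; a pose out of reach is approached as far as the arm can. A call is refused whole if a number of a shift passes 1 or a number of a turn 7.16, either way. A call with a gripper value outside its range is refused whole. The fingers move at their own pace and stop on an object; "grip_force" is the grip in N (left out, the last holds). Time passes only in rows, so rows that do not move let the fingers close. It gives the time, the measured TCP pose, the force and the opening at its end, in the units of the state.
- sensors.read_state(): the state, without advancing time (a new reading comes with each control period).
- vision.read_camera(name): name is "scene" or "side" or "wrist"; returns a dict with "frame" (384x512x3 uint8, red, green, blue), "camera_matrix" (3x3 intrinsics, pixels), "distortion" ([k1, k2, p1, p2, k3] as OpenCV has them; the pictures are not rectified), "R" (3x3) and "t" (3): a world point X has camera coordinates R X + t; the wrist camera has in their place "T_tool_cam" (4x4, takes a point from camera to tool coordinates, whose origin is the TCP and whose axes are the flange's). Camera axes: x right, y down, z forward; pixel columns grow to the right and rows downward; lengths in m; the calibration is good to about 2 mm. A picture is of the moment at which its call begins: read the wrist's pose just before it. There is no depth.
- finish_job(): hands the job in, once; it reports no verdict.
Trained networks look in a picture, given as the dict that the camera call returned (one of the last four; its "shot" number tells which), for a name from the list of things; names that differ only in an ending like _2 or _b are one class to them, and where a whole thing is asked for, a point or a joint stands for the part that bears it (a point fixed in the world has none). Each returns a list of dicts, best first, with "conf" (0 to 1); they miss things now and then, are a little off and sometimes report something else, mostly with a low value. They report only what shows in the picture. A call takes as long as a camera call. They do not tell look-alikes from the thing itself.
- vision.recognise(picture, label): "rect" ([centre column, centre row, width, height] in pixels, round what is visible of it).
The state is a dict: "clock": time; "joint_positions": joint angles; "dq": joint speeds; "joint_torque": joint torques, N m; "ee_pos": TCP position; "tcp_rot": TCP orientation; "contact_force": force on the tool from outside, world axes, zero at the start; "moment": the same for the moment, N m; "finger_gap": finger opening in m.
Only numpy, scipy, OpenCV 4.12 (cv2) and the standard library are available. Lean on these libraries where they do the work, as an engineer would, in place of code of your own. Each camera call takes 0.05 s, during which the arm holds its last target. There are 200 camera calls.

TASK

On the mosaic table, take the bar of the tip cart that carries the glass slab and lift it so that the cart tips forward over its wheel and the slab slides out into the round dish in front of it. Then lower the bar gently until the cart stands on its legs again, and let go. Do not touch the glass with the fingers, do not let the cart drop, and leave the empty cart standing.

Things in the scene. Friction and masses are not known exactly. Their poses are not given: they have to be found in the camera images.
- pan: Pan of the loaded tip cart (aluminium, 165x116, open front; all mm), hinged on a fixed stand, tips 0-1.15 rad, falls back. Origin: axle, 74 above the table; x front, z up, tip with it. Floor z=+42, x=-105..60. Grip bar: wood, dia 14, along y, 115 free between side rods; centre x=-170, z=+85, 60 behind the rear wall; may turn in the fingers. About 4 N to lift. Slab slides at 0.45-0.65 rad; 1.0 surely empties it.
- slab: Block of thick amber glass, 60 x 45 x 20 mm, 0.1 to 0.2 kg, lying loose on the floor of the loaded cart. Origin: the centre of its underside; x along the 60 mm side, z up.
- dish: Turquoise round plastic dish fixed on the table close in front of the loaded cart, 230 mm across the top, 30 mm high, floor 5 mm thick. Origin: the centre of its underside.
- spare_pan: Pan of the second tip cart: same make, size, frame and bar as the loaded one (one rubber wheel of 68 mm at the front, legs at the rear, walls 44 mm high, on a plywood stand 40 mm high), but empty and with no dish in front. It must stay standing. Which of the two carts is on the left changes.
Not all that is in view belongs to the job. There is more than one size of the dish; the one meant has the size given above. Of the things shaped like the slab, the amber one is meant.

How it is judged:
By the outcome, as a careful person would: the job done as asked, in the order asked, and still so for the second after the job is handed in, with the robot touching nothing.
It also fails if it takes over 38 s, if anything falls off the work surface, if the arm or the gripper's body presses on something with over 40 N, if the wrist force passes 120 N, or if a joint passes its speed limit or range.

## Working session

There is one attempt and no reset: what is moved stays moved. The work goes in short steps, Python scripts to look and compute and a tool call to move; the robot and the scene stay as the last step left them, time stands still between calls to the robot, and variables do not carry over. Pictures are saved under pics/ and viewed, about 8 in all and at most 12, crops included, and the job is handed in when it is done.

Besides the shell and the picture viewer there is one more tool, called as name(argument=value, ...), one argument or row to a line, values as JSON. send_rows: Moves the arm, as the interface text tells. Its arguments: {"type":"object","properties":{"deltas":{"type":"array","items":{"type":"object","properties":{"rotation":{"type":"array","items":{"type":"number"}},"linear":{"type":"array","items":{"type":"number"}},"jaw":{"type":"number"}}}},"grip_force":{"type":"number"}},"required":["deltas"]}

```bash
mkdir -p pics; cat > h.py <<'E'
import numpy as np, cv2, pickle
from station import sensors, vision
def save(n,f): cv2.imwrite('pics/'+n,cv2.cvtColor(np.ascontiguousarray(f),cv2.COLOR_RGB2BGR))
def proj(c,X):
    X=np.atleast_2d(X).astype(float); r=cv2.Rodrigues(np.array(c['R'],float))[0]
    return cv2.projectPoints(X,r,np.array(c['t'],float),np.array(c['camera_matrix'],float),np.array(c['distortion'],float))[0][:,0]
def ray(c,p):
    u=cv2.undistortPoints(np.array([[p]],float),np.array(c['camera_matrix'],float),np.array(c['distortion'],float))[0,0]
    R=np.array(c['R']);t=np.array(c['t']);return -R.T@t, R.T@np.array([u[0],u[1],1])
def onz(c,p,z):
    o,d=ray(c,p);return o+d*(z-o[2])/d[2]
E
python3 - <<'E'
from h import *
for n in ['scene','side']:
    c=vision.read_camera(n); pickle.dump(c,open(n+'.pkl','wb')); save(n+'.png',cv2.resize(c['frame'],(800,600),interpolation=3))
    print(n,-np.array(c['R']).T@c['t'])
    for l in ['pan','slab','dish','spare_pan']:
        print(l,[(np.round(d['rect']).tolist(),round(d['conf'],2)) for d in vision.recognise(c,l)])
print(sensors.read_state())
E
```

```text
scene [ 1.39913011 -0.1632175   0.73544861]
pan [([191.0, 182.0, 80.0, 76.0], 0.9)]
slab [([196.0, 182.0, 26.0, 22.0], 0.69), ([135.0, 204.0, 29.0, 23.0], 0.65), ([155.0, 181.0, 27.0, 12.0], 0.5), ([224.0, 268.0, 94.0, 86.0], 0.32)]
dish [([273.0, 185.0, 58.0, 37.0], 0.93)]
spare_pan [([359.0, 167.0, 81.0, 70.0], 0.69)]
side [ 0.34359858 -0.81687319  0.62885985]
pan [([263.0, 248.0, 143.0, 110.0], 0.91), ([271.0, 233.0, 37.0, 26.0], 0.48)]
slab [([259.0, 360.0, 41.0, 38.0], 0.96), ([272.0, 233.0, 32.0, 27.0], 0.95), ([191.0, 349.0, 38.0, 34.0], 0.87)]
dish [([189.0, 229.0, 71.0, 45.0], 0.95), ([349.0, 247.0, 93.0, 74.0], 0.75)]
spare_pan [([214.0, 149.0, 95.0, 62.0], 0.6)]
{'clock': 0.5, 'joint_positions': array([ 1.08238604e+00,  3.50733055e-01,  1.65184000e+00, -1.11749026e-05,
        1.13911098e+00, -8.45781331e-02]), 'dq': array([ 0.00111371,  0.00024128, -0.00038431, -0.00071768, -0.00048027,
       -0.00045619]), 'joint_torque': array([-1.02067865e-03, -5.05738306e+01, -2.91486400e+01, -1.12296630e-04,
        9.81232079e-04,  3.53646648e-06]), 'ee_pos': array([0.21607006, 0.50573953, 0.23125622]), 'tcp_rot': array([ 2.00544555e-01,  9.79684581e-01, -4.52628995e-05, -8.04399859e-06]), 'contact_force': array([-0.15382609,  0.37057802,  0.0115432 ]), 'moment': array([-0.03881412,  0.00207019,  0.02379412]), 'finger_gap': 0.08537805564957132}
```

View pics/scene.png

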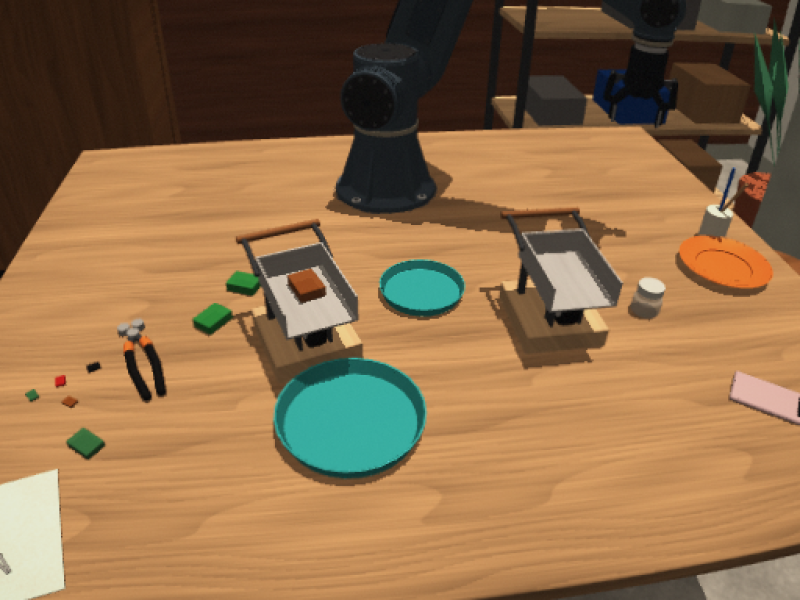

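View pics/side.png

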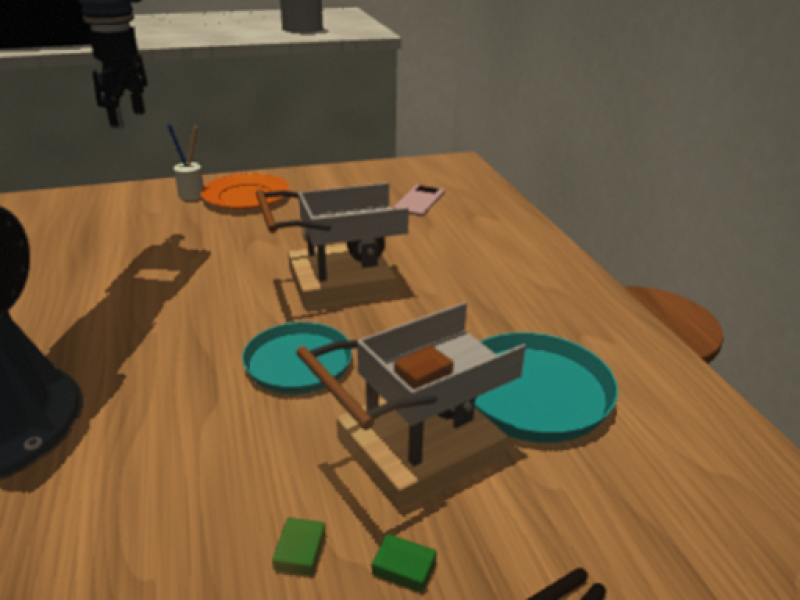

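Candidates: the left cart in scene, pan about (305,285) of 800x600, carries the amber slab at (307,285), and the large turquoise dish (350,415) is in front of it. The decoys are the empty cart (570,265), the small turquoise dish (422,286), the orange plate (725,263) and the green blocks (212,318), (242,282), (86,443). I choose the cart with amber glass, and check it in one close crop.

```bash
python3 - <<'E'
from h import *
a=pickle.load(open('scene.pkl','rb'))['frame'][130:240,145:245]
b=pickle.load(open('side.pkl','rb'))['frame'][185:295,185:345]
a=cv2.resize(a,None,fx=3,fy=5) if 0 else cv2.resize(a,(400,440),interpolation=2)
b=cv2.resize(b,(640,440),interpolation=2)
b=b[:,:400]
save('crop.png',np.hstack([a,b]))
E
```

```text
(no output)
```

View pics/crop.png

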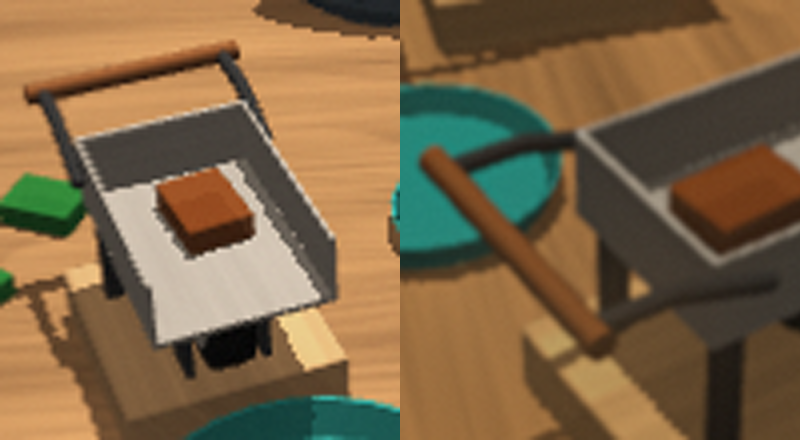

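```bash
cat > fit.py <<'E'
from h import *
from scipy.optimize import least_squares
a=pickle.load(open('scene.pkl','rb'));b=pickle.load(open('side.pkl','rb'))
S=lambda u,v:(u/4+145,v/4+130); D=lambda u,v:((u-400)/4+185,v/4+185)
# y>0 : robot-left; cart x front points to +x world approx; scene picture-left = -y
obs=[(a,S(32,93),'b-'),(a,S(234,48),'b+'),(a,S(78,142),'r-'),(a,S(243,102),'r+'),(a,S(157,343),'f-'),(a,S(335,298),'f+'),
     (b,D(432,158),'b+'),(b,D(600,340),'b-'),(b,D(580,133),'r+'),(b,D(718,262),'r-')]
def loc(k,L):
    s=1 if k[1]=='+' else -1
    return {'b':(-.170,s*L,.085),'r':(-.109,s*.058,.086),'f':(.06,s*.058,.040)}[k[0]]
def W(p,P):
    x,y,w=p[:3];c,s=np.cos(w),np.sin(w);return np.array([x+c*P[0]-s*P[1],y+s*P[0]+c*P[1],.074+p[4]+P[2]])
def res(p): return np.concatenate([proj(c,W(p,loc(k,p[3])))[0]-np.array(q)*1 for c,q,k in obs])
r=least_squares(res,[.5,-.2,0,.07,0],loss='soft_l1')
print(r.x.round(4),np.rad2deg(r.x[2]));print(res(r.x).reshape(-1,2).round(1))
print('bar',W(r.x,(-.17,0,.085)),'bar ends',W(r.x,(-.17,.0575,.085)),W(r.x,(-.17,-.0575,.085)))
print('dish',onz(a,(273*0+350*.64,415*.64),.02))
E
python3 fit.py
```

```text
[ 0.6069 -0.1882  0.3024  0.0723  0.001 ] 17.328119139994595
[[-0.5  0.9]
 [-0.   0.8]
 [-1.2 -1.3]
 [ 0.1 -1.1]
 [-0.4  1.7]
 [ 1.2  0.4]
 [ 1.1 -0.1]
 [ 0.5 -0.4]
 [-3.  -0.8]
 [-2.4  0.6]]
bar [ 0.44458462 -0.2387947   0.16004311] bar ends [ 0.42745862 -0.18390435  0.16004311] [ 0.46171061 -0.29368504  0.16004311]
dish [ 0.75412204 -0.13986973  0.02      ]
```

send_rows(
  deltas=[
    {"rotation":[0,0,7.1],"linear":[0,0,-0.3],"jaw":100},
    {"rotation":[0,0,7.1],"linear":[0,0,-0.3],"jaw":100},
    {"rotation":[0,0,7.1],"linear":[0,0,-0.3],"jaw":100},
    {"rotation":[0,0,7.1],"linear":[0,0,-0.3],"jaw":100},
    {"rotation":[0,0,7.1],"linear":[0,0,-0.3],"jaw":100},
    {"rotation":[0,0,7.1],"linear":[0,0,-0.3],"jaw":100},
    {"rotation":[0,0,7.0],"linear":[0,0,-0.2],"jaw":100},
    {"rotation":[0,0,0],"linear":[-1,0,0],"jaw":100},
  ],
  grip_force=30,
)

```text
clock: 1.17
ee_pos: [0.2231, 0.484, 0.2822]
tcp_rot: [0.596, 0.803, 0.001, -0.0]
contact_force: [0.2, 0.1, -0.0]
finger_gap: 0.0521
```

send_rows(
  deltas=[
    {"rotation":[0,0,0],"linear":[-1,0,0],"jaw":100},
    {"rotation":[0,0,0],"linear":[-1,0,0],"jaw":100},
    {"rotation":[0,0,0],"linear":[-1,0,0],"jaw":100},
    {"rotation":[0,0,0],"linear":[-1,0,0],"jaw":100},
    {"rotation":[0,0,0],"linear":[-1,0,0],"jaw":100},
    {"rotation":[0,0,0],"linear":[-1,0,0],"jaw":100},
    {"rotation":[0,0,0],"linear":[-1,0,0],"jaw":100},
    {"rotation":[0,0,0],"linear":[-1,0,0],"jaw":100},
  ],
)

```text
clock: 1.83
ee_pos: [0.283, 0.2897, 0.2814]
tcp_rot: [0.593, 0.805, 0.0, 0.0]
contact_force: [0.1, 0.7, -0.2]
finger_gap: 0.0518
```

send_rows(
  deltas=[
    {"rotation":[0,0,0],"linear":[-1,0,0],"jaw":100},
    {"rotation":[0,0,0],"linear":[-1,0,0],"jaw":100},
    {"rotation":[0,0,0],"linear":[-1,0,0],"jaw":100},
    {"rotation":[0,0,0],"linear":[-1,0,0],"jaw":100},
    {"rotation":[0,0,0],"linear":[-1,0,0],"jaw":100},
    {"rotation":[0,0,0],"linear":[-1,0,0],"jaw":100},
    {"rotation":[0,0,0],"linear":[-1,0,0],"jaw":100},
    {"rotation":[0,0,0],"linear":[-1,0,0],"jaw":100},
  ],
)

```text
clock: 2.5
ee_pos: [0.3424, 0.0987, 0.2815]
tcp_rot: [0.593, 0.805, 0.0, 0.0]
contact_force: [-0.2, 0.5, -0.0]
finger_gap: 0.0518
```

send_rows(
  deltas=[
    {"rotation":[0,0,0],"linear":[-1,0,0],"jaw":100},
    {"rotation":[0,0,0],"linear":[-1,0,0],"jaw":100},
    {"rotation":[0,0,0],"linear":[-1,0,0],"jaw":100},
    {"rotation":[0,0,0],"linear":[-1,0,0],"jaw":100},
    {"rotation":[0,0,0],"linear":[-1,0,0],"jaw":100},
    {"rotation":[0,0,0],"linear":[-1,0,0],"jaw":100},
  ],
)

```text
clock: 3.0
ee_pos: [0.3869, -0.0446, 0.2814]
tcp_rot: [0.593, 0.805, 0.0, 0.0]
contact_force: [1.6, -0.0, -1.0]
finger_gap: 0.0522
```

send_rows(
  deltas=[
    {"rotation":[0,0,0],"linear":[-1,0,0],"jaw":100},
    {"rotation":[0,0,0],"linear":[-1,0,0],"jaw":100},
    {"rotation":[0,0,0],"linear":[-1,0,0],"jaw":100},
    {"rotation":[0,0,0],"linear":[-1,0,0],"jaw":100},
    {"rotation":[0,0,0],"linear":[-1,0,0],"jaw":100},
    {"rotation":[0,0,0],"linear":[-1,0,0],"jaw":100},
    {"rotation":[0,0,0],"linear":[-1,0,0],"jaw":100},
    {"rotation":[0,0,0],"linear":[-1,-0.1,0],"jaw":100},
  ],
)

```text
clock: 3.67
ee_pos: [0.444, -0.2363, 0.2813]
tcp_rot: [0.593, 0.805, 0.0, 0.0]
contact_force: [0.4, 0.9, 0.6]
finger_gap: 0.0519
```

send_rows(
  deltas=[
    {"rotation":[0,0,0],"linear":[0,0,0.5],"jaw":100},
    {"rotation":[0,0,0],"linear":[0,0,0.5],"jaw":100},
    {"rotation":[0,0,0],"linear":[0,0,0.5],"jaw":100},
    {"rotation":[0,0,0],"linear":[0,0,0.3],"jaw":100},
  ],
)

```text
clock: 4.0
ee_pos: [0.4433, -0.235, 0.2351]
tcp_rot: [0.593, 0.805, -0.0, -0.001]
contact_force: [-0.5, -0.2, -0.5]
finger_gap: 0.0524
```

```bash
python3 - <<'E'
from h import *
from scipy.spatial.transform import Rotation as Ro
s=sensors.read_state(); c=vision.read_camera('wrist')
T=np.array(c['T_tool_cam']); M=np.eye(4); M[:3,:3]=Ro.from_quat(s['tcp_rot']).as_matrix(); M[:3,3]=s['ee_pos']
V=np.linalg.inv(M@T); c['R'],c['t']=V[:3,:3],V[:3,3]; pickle.dump(c,open('wrist.pkl','wb'))
f=c['frame'].copy()
w=np.deg2rad(17.33)
for X in [(.4446,-.2388,.159),(.4275,-.1839,.159),(.4617,-.2937,.159)]:
    p=proj(c,X)[0]; print(p); cv2.drawMarker(f,tuple(int(v) for v in p),(255,0,255),0,10)
save('wrist.png',cv2.resize(f,(800,600))); print(s['ee_pos'],s['tcp_rot'],s['clock'])
E
```

```text
[261.64390783 207.72870821]
[261.78329464 134.14641948]
[261.52620795 271.5415125 ]
[ 0.4432863  -0.23498054  0.23507332] [ 5.93103988e-01  8.05125577e-01 -3.61874791e-05 -6.81503948e-04] 4.0
```

View pics/wrist.png

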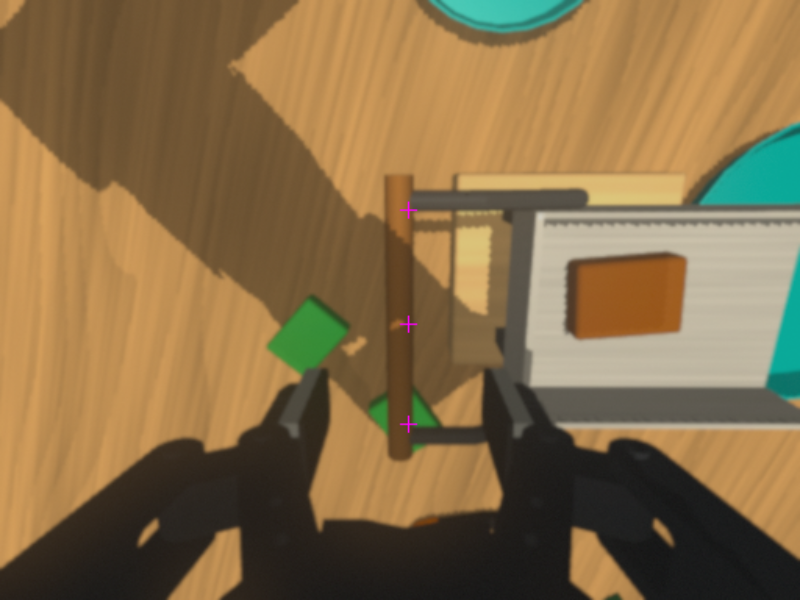

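The loaded cart is confirmed: amber slab at about (628,296), and the bar runs vertically at column 400, rows 178–455. The bar sits about 5 mm towards tool −y from my estimate, and its yaw is good.

send_rows(
  deltas=[
    {"rotation":[0,0,0],"linear":[-0.15,-0.2,0.4],"jaw":100},
    {"rotation":[0,0,0],"linear":[0,0,0.6],"jaw":100},
    {"rotation":[0,0,0],"linear":[0,0,0.6],"jaw":100},
    {"rotation":[0,0,0],"linear":[0,0,0.6],"jaw":100},
    {"rotation":[0,0,0],"linear":[0,0,0.6],"jaw":100},
    {"rotation":[0,0,0],"linear":[0,0,0.6],"jaw":100},
    {"rotation":[0,0,0],"linear":[0,0,0.4],"jaw":100},
    {"rotation":[0,0,0],"linear":[0,0,0],"jaw":150},
  ],
)

```text
clock: 4.72
ee_pos: [0.4392, -0.2399, 0.1397]
tcp_rot: [0.593, 0.805, -0.0, -0.001]
contact_force: [-0.2, -0.6, -0.7]
finger_gap: 0.0409
```

```bash
python3 - <<'E'
from h import *
c=vision.read_camera('side');b=vision.read_camera('wrist')['frame']
a=cv2.resize(c['frame'][150:310,150:363],(533,400),interpolation=2)
print(sensors.read_state()['ee_pos'])
b=cv2.resize(b[:,180:340],(166,400))
save('g1.png',np.hstack([a,b]))
E
```

```text
[ 0.4401598  -0.24038393  0.14165204]
```

View pics/g1.png

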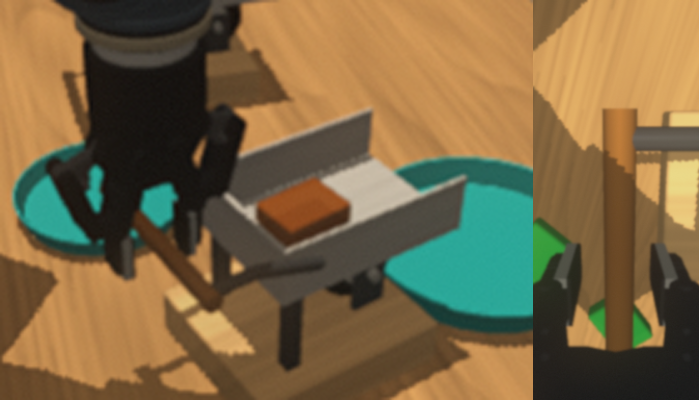

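The bar sits midway between the fingers (wrist inset at column 620, fingers at 570 and 670). Closing.

send_rows(
  deltas=[
    {"rotation":[0,0,0],"linear":[0,0,0],"jaw":180},
    {"rotation":[0,0,0],"linear":[0,0,0],"jaw":200},
    {"rotation":[0,0,0],"linear":[0,0,0],"jaw":225},
    {"rotation":[0,0,0],"linear":[0,0,0],"jaw":255},
    {"rotation":[0,0,0],"linear":[0,0,0],"jaw":255},
    {"rotation":[0,0,0],"linear":[0,0,0],"jaw":255},
  ],
  grip_force=30,
)

```text
clock: 5.32
ee_pos: [0.4414, -0.2402, 0.1423]
tcp_rot: [0.593, 0.805, 0.001, 0.002]
contact_force: [7.3, 2.7, 0.7]
finger_gap: 0.0128
```

```bash
python3 - <<'E'
import numpy as np
r,p=np.hypot(.17,.085),np.arctan2(.085,-.17)
th=np.r_[0:1.0601:54j]
# smooth ramp
y=r*np.cos(p-th);z=r*np.sin(p-th)
for n in [8,7,6]:
  pass
# key angles every 8 rows
k=np.array([0,.15,.30,.44,.58,.72,.88,1.05]);Y=r*np.cos(p-k);Z=r*np.sin(p-k)
print(np.c_[k[1:],np.diff(Y)/.025,-np.diff(Z)/.025, Y[1:]-Y[0],Z[1:]-Z[0]].round(4))
h=np.diff(k)/4
for a,b in zip(k[:-1],k[1:]):
  t=np.linspace(a,b,5);print(b,[(round(u,2),round(v,2)) for u,v in zip(np.diff(r*np.cos(p-t))/.025,-np.diff(r*np.sin(p-t))/.025)])
E
```

```text
[[ 0.15    0.5844 -0.978   0.0146  0.0245]
 [ 0.3     0.724  -0.8797  0.0327  0.0464]
 [ 0.44    0.7874 -0.7149  0.0524  0.0643]
 [ 0.58    0.8795 -0.598   0.0744  0.0793]
 [ 0.72    0.9543 -0.4694  0.0982  0.091 ]
 [ 0.88    1.1583 -0.3674  0.1272  0.1002]
 [ 1.05    1.2779 -0.1829  0.1591  0.1048]]
0.15 [(np.float64(0.13), np.float64(-0.25)), (np.float64(0.14), np.float64(-0.25)), (np.float64(0.15), np.float64(-0.24)), (np.float64(0.16), np.float64(-0.24))]
0.3 [(np.float64(0.17), np.float64(-0.23)), (np.float64(0.18), np.float64(-0.22)), (np.float64(0.19), np.float64(-0.22)), (np.float64(0.19), np.float64(-0.21))]
0.44 [(np.float64(0.19), np.float64(-0.19)), (np.float64(0.19), np.float64(-0.18)), (np.float64(0.2), np.float64(-0.18)), (np.float64(0.21), np.float64(-0.17))]
0.58 [(np.float64(0.21), np.float64(-0.16)), (np.float64(0.22), np.float64(-0.15)), (np.float64(0.22), np.float64(-0.15)), (np.float64(0.23), np.float64(-0.14))]
0.72 [(np.float64(0.23), np.float64(-0.13)), (np.float64(0.24), np.float64(-0.12)), (np.float64(0.24), np.float64(-0.11)), (np.float64(0.24), np.float64(-0.1))]
0.88 [(np.float64(0.28), np.float64(-0.11)), (np.float64(0.29), np.float64(-0.1)), (np.float64(0.29), np.float64(-0.09)), (np.float64(0.29), np.float64(-0.07))]
1.05 [(np.float64(0.32), np.float64(-0.07)), (np.float64(0.32), np.float64(-0.05)), (np.float64(0.32), np.float64(-0.04)), (np.float64(0.32), np.float64(-0.03))]
```

send_rows(
  deltas=[
    {"rotation":[0,0,0],"linear":[0,0.1,-0.08],"jaw":255},
    {"rotation":[0,0,0],"linear":[0,0.08,-0.14],"jaw":255},
    {"rotation":[0,0,0],"linear":[0,0.08,-0.14],"jaw":255},
    {"rotation":[0,0,0],"linear":[0,0.08,-0.14],"jaw":255},
    {"rotation":[0,0,0],"linear":[0,0.09,-0.14],"jaw":255},
    {"rotation":[0,0,0],"linear":[0,0.09,-0.14],"jaw":255},
    {"rotation":[0,0,0],"linear":[0,0.08,-0.12],"jaw":255},
    {"rotation":[0,0,0],"linear":[0,0.04,-0.08],"jaw":255},
  ],
)

```text
clock: 5.98
ee_pos: [0.4546, -0.2359, 0.1664]
tcp_rot: [0.593, 0.805, -0.001, -0.0]
contact_force: [-6.4, -4.7, 0.8]
finger_gap: 0.0127
```

send_rows(
  deltas=[
    {"rotation":[0,0,0],"linear":[0,0.06,-0.11],"jaw":255},
    {"rotation":[0,0,0],"linear":[0,0.08,-0.12],"jaw":255},
    {"rotation":[0,0,0],"linear":[0,0.09,-0.11],"jaw":255},
    {"rotation":[0,0,0],"linear":[0,0.09,-0.11],"jaw":255},
    {"rotation":[0,0,0],"linear":[0,0.09,-0.11],"jaw":255},
    {"rotation":[0,0,0],"linear":[0,0.09,-0.11],"jaw":255},
    {"rotation":[0,0,0],"linear":[0,0.1,-0.11],"jaw":255},
    {"rotation":[0,0,0],"linear":[0,0.1,-0.1],"jaw":255},
  ],
)

```text
clock: 6.65
ee_pos: [0.471, -0.2309, 0.1886]
tcp_rot: [0.593, 0.805, -0.001, -0.001]
contact_force: [-12.6, -6.6, 8.9]
finger_gap: 0.013
```

```bash
python3 - <<'E'
from h import *
c=vision.read_camera('side')
a=cv2.resize(c['frame'][130:310,150:390],(533,400),interpolation=2)
s=sensors.read_state();print(s['ee_pos'],s['contact_force'],s['moment'])
save('g2.png',a)
E
```

```text
[ 0.47143666 -0.23075329  0.1890699 ] [-10.57243041  -3.88214279   7.73406055] [-0.75976402  1.89854392  0.04170033]
```

View pics/g2.png

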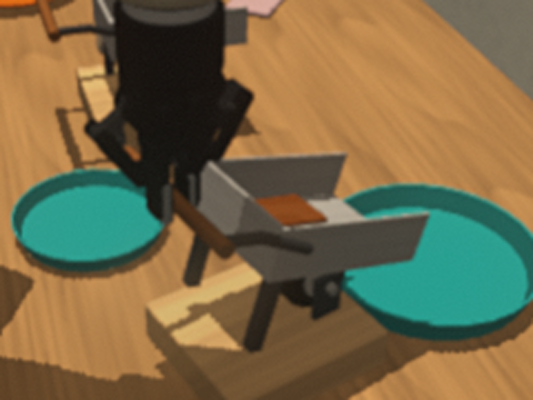

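The cart is tipping cleanly at about 0.3 rad, with the slab still at (290,210). There is a slight inward radial load, so I'll bias the path outward.

send_rows(
  deltas=[
    {"rotation":[0,0,0],"linear":[0,0.08,-0.11],"jaw":255},
    {"rotation":[0,0,0],"linear":[0,0.08,-0.11],"jaw":255},
    {"rotation":[0,0,0],"linear":[0,0.09,-0.1],"jaw":255},
    {"rotation":[0,0,0],"linear":[0,0.09,-0.1],"jaw":255},
    {"rotation":[0,0,0],"linear":[0,0.1,-0.09],"jaw":255},
    {"rotation":[0,0,0],"linear":[0,0.1,-0.09],"jaw":255},
    {"rotation":[0,0,0],"linear":[0,0.1,-0.09],"jaw":255},
    {"rotation":[0,0,0],"linear":[0,0.1,-0.08],"jaw":255},
  ],
)

```text
clock: 7.37
ee_pos: [0.4896, -0.225, 0.2077]
tcp_rot: [0.593, 0.805, -0.001, 0.0]
contact_force: [-5.3, -5.4, 4.1]
finger_gap: 0.013
```

send_rows(
  deltas=[
    {"rotation":[0,0,0],"linear":[0,0.1,-0.09],"jaw":255},
    {"rotation":[0,0,0],"linear":[0,0.1,-0.09],"jaw":255},
    {"rotation":[0,0,0],"linear":[0,0.11,-0.08],"jaw":255},
    {"rotation":[0,0,0],"linear":[0,0.11,-0.08],"jaw":255},
    {"rotation":[0,0,0],"linear":[0,0.11,-0.07],"jaw":255},
    {"rotation":[0,0,0],"linear":[0,0.11,-0.07],"jaw":255},
    {"rotation":[0,0,0],"linear":[0,0.11,-0.07],"jaw":255},
    {"rotation":[0,0,0],"linear":[0,0.12,-0.07],"jaw":255},
  ],
)

```text
clock: 8.03
ee_pos: [0.5105, -0.2186, 0.2235]
tcp_rot: [0.593, 0.805, -0.0, 0.0]
contact_force: [-6.7, -4.0, 8.5]
finger_gap: 0.0126
```

send_rows(
  deltas=[
    {"rotation":[0,0,0],"linear":[0,0.11,-0.07],"jaw":255},
    {"rotation":[0,0,0],"linear":[0,0.11,-0.07],"jaw":255},
    {"rotation":[0,0,0],"linear":[0,0.12,-0.07],"jaw":255},
    {"rotation":[0,0,0],"linear":[0,0.12,-0.06],"jaw":255},
    {"rotation":[0,0,0],"linear":[0,0.12,-0.06],"jaw":255},
    {"rotation":[0,0,0],"linear":[0,0.12,-0.06],"jaw":255},
    {"rotation":[0,0,0],"linear":[0,0.12,-0.06],"jaw":255},
    {"rotation":[0,0,0],"linear":[0,0.12,-0.05],"jaw":255},
  ],
)

```text
clock: 8.7
ee_pos: [0.5332, -0.2114, 0.236]
tcp_rot: [0.593, 0.805, -0.0, 0.0]
contact_force: [-0.2, -4.0, 1.4]
finger_gap: 0.013
```

send_rows(
  deltas=[
    {"rotation":[0,0,0],"linear":[0,0.14,-0.06],"jaw":255},
    {"rotation":[0,0,0],"linear":[0,0.14,-0.06],"jaw":255},
    {"rotation":[0,0,0],"linear":[0,0.14,-0.05],"jaw":255},
    {"rotation":[0,0,0],"linear":[0,0.14,-0.05],"jaw":255},
    {"rotation":[0,0,0],"linear":[0,0.15,-0.05],"jaw":255},
    {"rotation":[0,0,0],"linear":[0,0.15,-0.04],"jaw":255},
    {"rotation":[0,0,0],"linear":[0,0.15,-0.04],"jaw":255},
    {"rotation":[0,0,0],"linear":[0,0.15,-0.04],"jaw":255},
  ],
)

```text
clock: 9.37
ee_pos: [0.561, -0.2026, 0.2449]
tcp_rot: [0.593, 0.805, 0.0, 0.0]
contact_force: [-1.1, -4.8, 2.5]
finger_gap: 0.0123
```

send_rows(
  deltas=[
    {"rotation":[0,0,0],"linear":[0,0.15,-0.04],"jaw":255},
    {"rotation":[0,0,0],"linear":[0,0.16,-0.03],"jaw":255},
    {"rotation":[0,0,0],"linear":[0,0.16,-0.03],"jaw":255},
    {"rotation":[0,0,0],"linear":[0,0.16,-0.02],"jaw":255},
    {"rotation":[0,0,0],"linear":[0,0.16,-0.02],"jaw":255},
    {"rotation":[0,0,0],"linear":[0,0.16,-0.02],"jaw":255},
    {"rotation":[0,0,0],"linear":[0,0.16,-0.01],"jaw":255},
    {"rotation":[0,0,0],"linear":[0,0.12,-0.01],"jaw":255},
  ],
)

```text
clock: 10.03
ee_pos: [0.5904, -0.1933, 0.2493]
tcp_rot: [0.593, 0.805, 0.0, -0.0]
contact_force: [-0.1, -3.1, 2.1]
finger_gap: 0.0129
```

```bash
python3 - <<'E'
from h import *
a=vision.read_camera('side')['frame'][110:310,180:400];b=vision.read_camera('scene')['frame'][120:320,120:300]
s=sensors.read_state();print(s['ee_pos'],s['contact_force'],s['clock'])
save('g3.png',np.hstack([cv2.resize(a,(440,400)),cv2.resize(b,(360,400))]))
E
```

```text
[ 0.59033583 -0.19333439  0.24927792] [ 0.03700118 -3.30487446  2.56192412] 10.1333
```

View pics/g3.png

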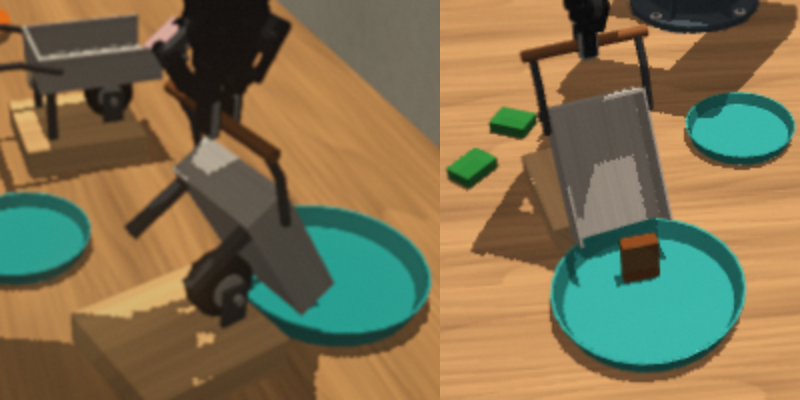

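The pan is empty at about 1.0 rad and the slab is in the big dish, standing near the lip at (640,257). Now I lower along the reversed path.

send_rows(
  deltas=[
    {"rotation":[0,0,0],"linear":[0,-0.08,0.01],"jaw":255},
    {"rotation":[0,0,0],"linear":[0,-0.16,0.01],"jaw":255},
    {"rotation":[0,0,0],"linear":[0,-0.16,0.02],"jaw":255},
    {"rotation":[0,0,0],"linear":[0,-0.16,0.02],"jaw":255},
    {"rotation":[0,0,0],"linear":[0,-0.16,0.02],"jaw":255},
    {"rotation":[0,0,0],"linear":[0,-0.17,0.03],"jaw":255},
    {"rotation":[0,0,0],"linear":[0,-0.17,0.03],"jaw":255},
    {"rotation":[0,0,0],"linear":[0,-0.17,0.04],"jaw":255},
  ],
)

```text
clock: 10.8
ee_pos: [0.5602, -0.2027, 0.2448]
tcp_rot: [0.593, 0.805, 0.0, 0.0]
contact_force: [1.9, -0.8, -0.4]
finger_gap: 0.0127
```

send_rows(
  deltas=[
    {"rotation":[0,0,0],"linear":[0,-0.15,0.04],"jaw":255},
    {"rotation":[0,0,0],"linear":[0,-0.15,0.04],"jaw":255},
    {"rotation":[0,0,0],"linear":[0,-0.15,0.04],"jaw":255},
    {"rotation":[0,0,0],"linear":[0,-0.15,0.05],"jaw":255},
    {"rotation":[0,0,0],"linear":[0,-0.15,0.05],"jaw":255},
    {"rotation":[0,0,0],"linear":[0,-0.14,0.05],"jaw":255},
    {"rotation":[0,0,0],"linear":[0,-0.14,0.06],"jaw":255},
    {"rotation":[0,0,0],"linear":[0,-0.14,0.06],"jaw":255},
  ],
)

```text
clock: 11.47
ee_pos: [0.5323, -0.2114, 0.2349]
tcp_rot: [0.593, 0.805, -0.0, -0.0]
contact_force: [-4.0, -1.6, 10.7]
finger_gap: 0.0124
```

send_rows(
  deltas=[
    {"rotation":[0,0,0],"linear":[0,-0.12,0.05],"jaw":255},
    {"rotation":[0,0,0],"linear":[0,-0.12,0.06],"jaw":255},
    {"rotation":[0,0,0],"linear":[0,-0.12,0.06],"jaw":255},
    {"rotation":[0,0,0],"linear":[0,-0.12,0.06],"jaw":255},
    {"rotation":[0,0,0],"linear":[0,-0.12,0.06],"jaw":255},
    {"rotation":[0,0,0],"linear":[0,-0.12,0.07],"jaw":255},
    {"rotation":[0,0,0],"linear":[0,-0.11,0.07],"jaw":255},
    {"rotation":[0,0,0],"linear":[0,-0.11,0.07],"jaw":255},
  ],
)

```text
clock: 12.13
ee_pos: [0.5098, -0.2184, 0.2224]
tcp_rot: [0.593, 0.805, -0.0, -0.0]
contact_force: [-1.1, -0.5, 3.9]
finger_gap: 0.0128
```

send_rows(
  deltas=[
    {"rotation":[0,0,0],"linear":[0,-0.12,0.07],"jaw":255},
    {"rotation":[0,0,0],"linear":[0,-0.11,0.07],"jaw":255},
    {"rotation":[0,0,0],"linear":[0,-0.11,0.07],"jaw":255},
    {"rotation":[0,0,0],"linear":[0,-0.11,0.07],"jaw":255},
    {"rotation":[0,0,0],"linear":[0,-0.11,0.08],"jaw":255},
    {"rotation":[0,0,0],"linear":[0,-0.11,0.08],"jaw":255},
    {"rotation":[0,0,0],"linear":[0,-0.1,0.09],"jaw":255},
    {"rotation":[0,0,0],"linear":[0,-0.1,0.09],"jaw":255},
  ],
)

```text
clock: 12.8
ee_pos: [0.489, -0.2249, 0.2069]
tcp_rot: [0.593, 0.805, -0.0, -0.0]
contact_force: [-1.5, 0.7, 3.2]
finger_gap: 0.0129
```

send_rows(
  deltas=[
    {"rotation":[0,0,0],"linear":[0,-0.1,0.08],"jaw":255},
    {"rotation":[0,0,0],"linear":[0,-0.1,0.09],"jaw":255},
    {"rotation":[0,0,0],"linear":[0,-0.1,0.09],"jaw":255},
    {"rotation":[0,0,0],"linear":[0,-0.1,0.09],"jaw":255},
    {"rotation":[0,0,0],"linear":[0,-0.09,0.1],"jaw":255},
    {"rotation":[0,0,0],"linear":[0,-0.09,0.1],"jaw":255},
    {"rotation":[0,0,0],"linear":[0,-0.08,0.11],"jaw":255},
    {"rotation":[0,0,0],"linear":[0,-0.08,0.11],"jaw":255},
  ],
)

```text
clock: 13.47
ee_pos: [0.4706, -0.2306, 0.1878]
tcp_rot: [0.593, 0.805, -0.001, -0.001]
contact_force: [-12.5, -2.6, 11.3]
finger_gap: 0.0127
```

send_rows(
  deltas=[
    {"rotation":[0,0,0],"linear":[0,-0.12,0.08],"jaw":255},
    {"rotation":[0,0,0],"linear":[0,-0.1,0.1],"jaw":255},
    {"rotation":[0,0,0],"linear":[0,-0.09,0.11],"jaw":255},
    {"rotation":[0,0,0],"linear":[0,-0.09,0.11],"jaw":255},
    {"rotation":[0,0,0],"linear":[0,-0.09,0.11],"jaw":255},
    {"rotation":[0,0,0],"linear":[0,-0.09,0.11],"jaw":255},
    {"rotation":[0,0,0],"linear":[0,-0.08,0.11],"jaw":255},
    {"rotation":[0,0,0],"linear":[0,-0.08,0.11],"jaw":255},
  ],
)

```text
clock: 14.13
ee_pos: [0.454, -0.2358, 0.1664]
tcp_rot: [0.593, 0.805, 0.0, -0.0]
contact_force: [-0.0, 1.3, 0.4]
finger_gap: 0.0129
```

send_rows(
  deltas=[
    {"rotation":[0,0,0],"linear":[0,-0.06,0.1],"jaw":255},
    {"rotation":[0,0,0],"linear":[0,-0.06,0.1],"jaw":255},
    {"rotation":[0,0,0],"linear":[0,-0.06,0.1],"jaw":255},
    {"rotation":[0,0,0],"linear":[0,-0.06,0.1],"jaw":255},
    {"rotation":[0,0,0],"linear":[0,-0.06,0.1],"jaw":255},
    {"rotation":[0,0,0],"linear":[0,-0.05,0.09],"jaw":255},
    {"rotation":[0,0,0],"linear":[0,-0.05,0.08],"jaw":255},
    {"rotation":[0,0,0],"linear":[0,-0.04,0.08],"jaw":255},
  ],
)

```text
clock: 14.8
ee_pos: [0.4436, -0.239, 0.1478]
tcp_rot: [0.593, 0.805, 0.0, 0.0]
contact_force: [0.6, 0.6, -0.3]
finger_gap: 0.0126
```

send_rows(
  deltas=[
    {"rotation":[0,0,0],"linear":[0,-0.03,0.05],"jaw":255},
    {"rotation":[0,0,0],"linear":[0,-0.02,0.05],"jaw":255},
    {"rotation":[0,0,0],"linear":[0,-0.02,0.04],"jaw":255},
    {"rotation":[0,0,0],"linear":[0,-0.01,0.04],"jaw":255},
    {"rotation":[0,0,0],"linear":[0,-0.01,0.03],"jaw":255},
    {"rotation":[0,0,0],"linear":[0,0,0.02],"jaw":255},
    {"rotation":[0,0,0],"linear":[0,0,0.02],"jaw":255},
    {"rotation":[0,0,0],"linear":[0,0,0],"jaw":255},
  ],
)

```text
clock: 15.47
ee_pos: [0.4414, -0.2398, 0.1432]
tcp_rot: [0.593, 0.805, -0.0, 0.0]
contact_force: [-8.1, 2.3, 19.0]
finger_gap: 0.0129
```

```bash
python3 - <<'E'
from h import *
a=vision.read_camera('side')['frame'][130:310,180:400];b=vision.read_camera('scene')['frame'][120:320,120:300]
s=sensors.read_state();print(s['ee_pos'],s['contact_force'],s['clock'])
save('g4.png',np.hstack([cv2.resize(a,(440,400)),cv2.resize(b,(360,400))]))
E
```

```text
[ 0.44143791 -0.23974672  0.14314357] [-7.69939464  2.09872302 18.82530506] 15.5667
```

View pics/g4.png

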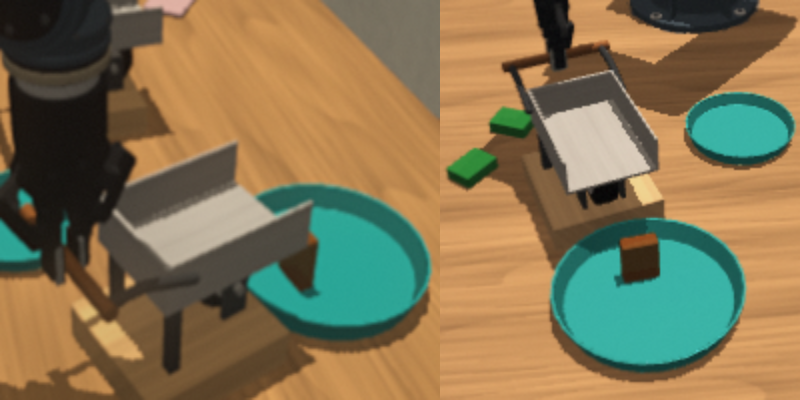

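The cart rests on its legs (z force rises to 19 N), and the slab stands on end in the dish at (640,257). I relieve the load a little, then open slowly and retreat upward.

send_rows(
  deltas=[
    {"rotation":[0,0,0],"linear":[0,-0.02,-0.03],"jaw":255},
    {"rotation":[0,0,0],"linear":[0,0,0],"jaw":225},
    {"rotation":[0,0,0],"linear":[0,0,0],"jaw":205},
    {"rotation":[0,0,0],"linear":[0,0,0],"jaw":180},
    {"rotation":[0,0,0],"linear":[0,0,0],"jaw":150},
    {"rotation":[0,0,0],"linear":[0,0,0],"jaw":120},
    {"rotation":[0,0,0],"linear":[0,0,0],"jaw":110},
    {"rotation":[0,0,0],"linear":[0,0,0],"jaw":110},
  ],
)

```text
clock: 16.23
ee_pos: [0.4409, -0.2398, 0.1424]
tcp_rot: [0.593, 0.805, -0.0, -0.0]
contact_force: [-0.1, -0.4, -0.3]
finger_gap: 0.0485
```

send_rows(
  deltas=[
    {"rotation":[0,0,0],"linear":[0,0,-0.1],"jaw":110},
    {"rotation":[0,0,0],"linear":[0,0,-0.3],"jaw":110},
    {"rotation":[0,0,0],"linear":[0,0,-0.5],"jaw":110},
    {"rotation":[0,0,0],"linear":[0,0,-0.7],"jaw":110},
    {"rotation":[0,0,0],"linear":[0,0,-0.8],"jaw":110},
    {"rotation":[0,0,0],"linear":[0,0,-0.8],"jaw":110},
    {"rotation":[0,0,0],"linear":[0,0,-0.8],"jaw":110},
    {"rotation":[0,0,0],"linear":[0,0,-0.5],"jaw":110},
  ],
)

```text
clock: 16.9
ee_pos: [0.4414, -0.2401, 0.2578]
tcp_rot: [0.593, 0.805, 0.0, 0.001]
contact_force: [-0.3, 0.1, 0.4]
finger_gap: 0.0484
```

```bash
python3 - <<'E'
from h import *
a=vision.read_camera('side')['frame'][100:310,150:400];b=vision.read_camera('scene')['frame'][100:300,120:420]
s=sensors.read_state();print(s['ee_pos'],s['contact_force'],s['clock'])
save('g5.png',np.hstack([cv2.resize(a,(300,300)),cv2.resize(b,(450,300))]))
E
```

```text
[ 0.44174975 -0.24033172  0.25755943] [ 0.26633596 -0.0173897  -0.48862777] 17.0
```

View pics/g5.png

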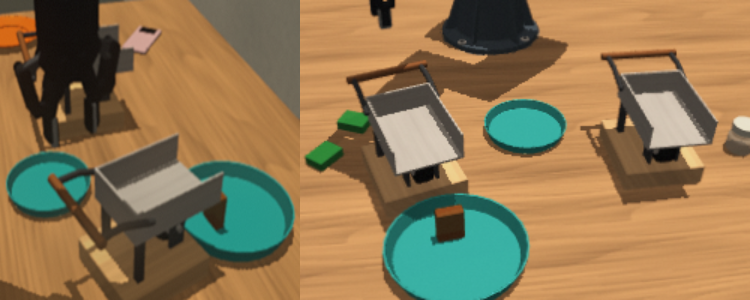

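The gripper is clear, both carts are standing and empty, and the slab is inside the big dish at (450,222).

```bash
python3 -c "
from station import finish_job
print(finish_job())"
```

```text
the job is handed in; nothing more can be done
None
```

The job is done and handed in at about 17 s of the 38 s allowed. I gripped the loaded cart's bar and tipped it slowly along its arc to about 1.0 rad. The amber slab slid into the 230 mm turquoise dish. I then lowered the cart along the same path onto its legs, let go and raised the gripper clear.

- **Last pictures:** both carts are standing, the tipped one is empty and the spare looks undisturbed. The slab is inside the dish but came to rest standing on its end near the cart-side rim, not lying flat. It looked the same in all three pictures after the tip, about 7 s apart.
- **Forces:** after release the wrist force read about 0 N. The highest reading I saw was about 20 N, when the legs touched down. During the tip and the lowering it was up to about 17 N, because my arc was a millimetre or two off.
- **Disagreement:** the wrist camera put the bar about 5 mm from my first estimate. I corrected for that before gripping.

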